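# Point out the stains in order and signal the start

### The job

Show a colleague which stains to use: with the fingertips, point straight down at the open mouth of the jar of pink-orange stain from just above it (one to five centimetres over the rim, over the middle) and stay there for two seconds, then do the same over the jar of dark violet-grey stain. Then press the red signal button all the way down, let it come back up and move clear. Do not touch, lift or dip into any jar, do not point at or pass low over the jar of pale blue-green liquid, and leave everything else where it stands.

Things in the scene. Friction and masses are not known exactly. Their poses are not given: they have to be found in the camera images.
- pink_jar_mouth (a point): Staining jar: clear open glass tube 56 mm across and 98 mm tall on a round 66 mm foot, loose, standing upright, part-filled with pink-orange liquid; this point is the centre of its open mouth, level with the rim (the top of the jar), z up.
- violet_jar_mouth (a point): Staining jar: clear open glass tube 56 mm across and 98 mm tall on a round 66 mm foot, loose, standing upright, part-filled with dark violet-grey liquid; this point is the centre of its open mouth, level with the rim (the top of the jar), z up.
- blue_jar_mouth (a point): Staining jar: clear open glass tube 56 mm across and 98 mm tall on a round 66 mm foot, loose, standing upright, part-filled with pale blue-green liquid; this point is the centre of its open mouth, level with the rim (the top of the jar), z up. The one not to be pointed at.
- signal_top (a point): Red round push button, 38 mm across, in a black collar 54 mm across on a grey box (90 x 90 x 30 mm) fixed to the surface; this point is the centre of the button's top face (52 mm above the surface while up), z up; pressing moves it 6 mm straight down, the collar's rim is 10 mm below the top face.
- signal (a joint): The button's travel in m: 0 up, 0.006 fully down; a spring returns it; fully down takes about 4 N.
- pot: Specimen pot with yellow cap, 50 mm across, 55 mm tall, loose bystander; origin at the centre of its underside.
- reagent: White bottle with red cap, 44 mm across, 90 mm tall, loose bystander; origin at the centre of its underside.
- pink_jar: The same jar (pink jar); origin at the centre of its underside, z up.
- violet_jar: The same jar (violet jar); origin at the centre of its underside, z up.
- blue_jar: The same jar (blue jar); origin at the centre of its underside, z up.
Things that resemble listed ones, but are neither listed nor needed, are in the scene too. Leave any yellow look-alike of the pink_jar alone.

How it is judged:
On the way, in this order (a step that is already met when the one before it is completed fails the run):
1. the fingertips dwell just above the middle of the pink-orange jar's mouth (horizontal distance between the grasp point and pink_jar_mouth below 0.03 m and z of the grasp point in the frame of pink_jar_mouth between 0.021 and 0.085 m), for 1.5 s.
2. the fingertips dwell just above the middle of the violet-grey jar's mouth (horizontal distance between the grasp point and violet_jar_mouth below 0.03 m and z of the grasp point in the frame of violet_jar_mouth between 0.021 and 0.085 m), for 1.5 s.
3. the red button is pressed down (value of joint signal above 0.0045 m), for 0.05 s.
At the end, for the whole second after the job is handed in: The button is back up (less than 1.5 mm down), all three jars stand upright within 8 mm of where they stood, and the specimen pot and the red-capped bottle stand within 15 mm of where they were (value of joint signal below 0.0015 m and distance of each of pink_jar_mouth, violet_jar_mouth, blue_jar_mouth from where it was at the start of the episode below 0.008 m and angle between each of pink_jar_mouth, violet_jar_mouth, blue_jar_mouth's own z axis and vertical below 0.1 rad and distance of each of pot, reagent from where it was at the start of the episode below 0.015 m); the robot touches nothing.
It fails at once if a jar is touched by the robot (contact force between any of the arm, the fingers and pink_jar above 0.3 N or contact force between any of the arm, the fingers and violet_jar above 0.3 N or contact force between any of the arm, the fingers and blue_jar above 0.3 N).
It fails at once if a jar is shifted or lifted (distance of any of pink_jar_mouth, violet_jar_mouth, blue_jar_mouth from where it was at the start of the episode above 0.015 m).
It fails at once if the fingertips dip below a jar's rim ((horizontal distance between the grasp point and pink_jar_mouth below 0.03 m and z of the grasp point in the frame of pink_jar_mouth below 0.016 m) or (horizontal distance between the grasp point and violet_jar_mouth below 0.03 m and z of the grasp point in the frame of violet_jar_mouth below 0.016 m) or (horizontal distance between the grasp point and blue_jar_mouth below 0.03 m and z of the grasp point in the frame of blue_jar_mouth below 0.016 m)).
It fails at once if the fingertips point at or pass within about 6 cm above the pale blue-green jar (horizontal distance between the grasp point and blue_jar_mouth below 0.03 m and z of the grasp point in the frame of blue_jar_mouth between 0 and 0.085 m).
It fails at once if a loose bystander is knocked about or carried off (distance of any of pot, reagent from where it was at the start of the episode above 0.03 m).
It also fails if it takes over 54 s, if anything falls off the work surface, if the arm or the gripper's body presses on something with over 40 N, if the wrist force passes 120 N, or if a joint passes its speed limit or range.

### The arm

A 6-joint arm with a two-finger parallel gripper is mounted at the origin on a cart in front of the work surface, level with it; the furniture and walls round the work are solid. World frame = base frame: x ahead of the robot, y to its left, z up, the work surface at z = 0. Lengths are in m, angles in rad, forces in N, time in s.
With the tool pointing down it reaches from about 0.35 to 1 m from the base axis. Payload 7.1 kg.
Tool frame: the origin (TCP) lies at the very end of the fingers, on their centre line; the grasp point (between the pads) lies 19 mm behind it (env.grip_point_offset is the distance from the TCP to the grasp point, in m); z points along the fingers, y is the line along which they close (so a half turn about z gives the same grasp; the last joint's range is limited). The gripper opens to 85 mm and grips with 20 to 120 N. Pads are 22 mm wide; open, the fingers measure 114 mm over their backs; the gripper's body (76 mm by 85 mm) begins 54 mm behind the grasp point. The pads swing forward as they close: fully open they stand 13 mm farther back than shut.
Start: joints at [-1.127, 0.423, 1.63, -0, 1.089, -0.019], TCP at [0.279, -0.559, 0.231] pointing down, gripper open.
Joint ranges: [-3, 3], [-0.9, 2.11], [0.09, 2.58], [-1.31, 4.45], [0.11, 2.69], [-2.54, 2.54]. Speed limits (rad/s): [2.39, 2.39, 3.01, 3.14, 3.14, 3.14].

### API

Orientations are given as a rotation vector (axis times angle).
In Python, from workcell import sensors, vision, env gives the robot as it stands. The module is installed in compiled form; this text tells all that it offers.
- The arm moves only by the shell command python3 -m pendant 'ROWS'. ROWS is JSON, a list of rows, each a list of 3 entries, a list of its own where there are three numbers: the turn, a rotation vector about the tool's x, y, z in rad, then the shift along the tool's x, y, z in mm, then the opening, from 0 (shut) to 1 (fully open). A call has 1 to 8 rows; each row shifts and turns the commanded pose from where the row before left it, along the tool's axes as they then stand; what a row does not reach is not made up. A row lasts 1/10 s, in which the tool goes at most 50 mm and 8.59 degrees, less where a joint would pass 70% of its speed; a pose out of reach is approached as far as the arm can. A call is refused whole if a number of a shift passes 50 or a number of a turn 0.15, either way. A call with a gripper value outside its range is refused whole. The fingers move at their own pace and stop on an object; the grip force is fixed at half the most. Time passes only in rows, so rows that do not move let the fingers close. It gives the time, the measured TCP pose, the force, the opening and the grip force at its end, in the units of the state.
- sensors.get_state(): the state, without advancing time (a new reading comes with each control period).
- vision.grab_frame(name): name is "scene" or "top" or "wrist"; returns (picture, depth): 480x640x3 uint8, blue, green, red; 480x640 float32, m along the optical axis (not along the pixel's ray), 0 where there is no reading.
- vision.calibration(name): a dict with "fov_y" (degrees; the focal length in pixels is half the picture's height over the tangent of half this angle, whatever the lens; pixels are square), "cx", "cy" (the principal point, pixels), "k1" (the pictures are not rectified: a ray, as slopes to the right and down, at radius r is drawn at 1 + k1 r^2 times it, then the intrinsics apply), "rvec" (rotation vector, rad) and "tvec" (3), from world to camera coordinates, as OpenCV has them; the wrist camera has in their place "T_tool_cam" (4x4, takes a point from camera to tool coordinates, whose origin is the TCP and whose axes are the flange's). Camera axes: x right, y down, z forward; pixel columns grow to the right and rows downward; lengths in m; the calibration is good to about 2 mm. A picture is of the moment at which its call begins: read the wrist's pose just before it. calibration takes no time and is no camera call.
- env.close_job(): hands the job in; it is judged then, once.
Trained networks look in the newest picture that a camera, given by its name, has taken for a name from the list of things; names that differ only in an ending like _2 or _b are one class to them, and where a whole thing is asked for, a point or a joint stands for the part that bears it (a point fixed in the world has none). Each returns a list of dicts, best first, with "score" (0 to 1); they miss things now and then, are a little off and sometimes report something else, mostly with a low value. They report only what shows in the picture. A call takes as long as a camera call. They do not tell look-alikes from the thing itself.
- vision.trace(camera, thing): "region" (480x640 bool, what is visible of it) and "rect" ([left, top, right, bottom] in pixels, round what is visible of it).
- vision.place_of(camera, thing): "pixel" ([column, row] in pixels: a listed point, or the origin of a listed thing).
The state is a dict: "time_s": time; "qpos": joint angles; "dq": joint speeds; "joint_torque": joint torques, N m; "ee_pos": TCP position; "orientation": TCP orientation; "force": force on the tool from outside, world axes, zero at the start; "ft_torque": the same for the moment, N m; "grip_width": finger opening in m; "grasp_force": force on a finger pad.
Only numpy, scipy, OpenCV 4.12 (cv2) and the standard library are available. Lean on these libraries where they do the work, as an engineer would, in place of code of your own. Each camera call takes 0.05 s, during which the arm holds its last target. There are 200 camera calls.

## Working session

There is one attempt and no reset: what is moved stays moved. The work goes in short steps, Python scripts to look and compute and a shell command to move; the robot and the scene stay as the last step left them, time stands still between calls to the robot, and variables do not carry over. Pictures are saved under pics/ and viewed, at most 10 in all, crops included, and the job is handed in when it is done.

```bash
mkdir -p pics
cat > h.py <<'E'
import numpy as np, cv2
from workcell import sensors, vision, env
from scipy.spatial.transform import Rotation as R
def ray(name,px):
    c=vision.calibration(name); f=240/np.tan(np.radians(c["fov_y"])/2)
    d=np.array([(px[0]-c["cx"])/f,(px[1]-c["cy"])/f]); s=d.copy()
    for _ in range(30): s=d/(1+c["k1"]*(s@s))
    v=np.array([*s,1.])
    if "T_tool_cam" in c:
        T=np.array(c["T_tool_cam"]); st=sensors.get_state(); Q=R.from_rotvec(st["orientation"]).as_matrix()
        return np.array(st["ee_pos"])+Q@T[:3,3], Q@T[:3,:3]@v
    M=R.from_rotvec(np.ravel(c["rvec"])).as_matrix()
    return -M.T@np.ravel(c["tvec"]), M.T@v
def atz(name,px,z):
    o,d=ray(name,px); return o+d*(z-o[2])/d[2]
Z=dict(pink_jar_mouth=.098,violet_jar_mouth=.098,blue_jar_mouth=.098,signal_top=.052,pot=0,reagent=0,pink_jar=0,violet_jar=0,blue_jar=0)
def look(name,things=Z):
    for t in things:
        for r in vision.place_of(name,t)[:4]:
            print(name,t,round(r["score"],2),np.round(r["pixel"]),np.round(atz(name,r["pixel"],Z[t]),3))
E
python3 - <<'E'
from h import *
for n in ("scene","top"):
    p,d=vision.grab_frame(n); cv2.imwrite(f"pics/{n}0.png",p); look(n)
s=sensors.get_state(); print(s["time_s"],s["orientation"],env.grip_point_offset); print(R.from_rotvec(s["orientation"]).as_matrix().round(3))
E
```

```text
scene pink_jar_mouth 0.88 [269. 270.] [0.459 0.179 0.098]
scene pink_jar_mouth 0.83 [339. 254.] [0.37  0.052 0.098]
scene pink_jar_mouth 0.6 [285. 239.] [0.501 0.066 0.098]
scene violet_jar_mouth 0.86 [337. 206.] [ 0.481 -0.122  0.098]
scene blue_jar_mouth 0.59 [285. 238.] [0.502 0.065 0.098]
scene signal_top 0.6 [391. 197.] [ 0.429 -0.319  0.052]
scene pot 0.59 [348. 196.] [ 0.578 -0.347  0.   ]
scene reagent 0.97 [182. 342.] [0.542 0.36  0.   ]
scene pink_jar 0.61 [331. 292.] [0.381 0.063 0.   ]
scene pink_jar 0.59 [272. 307.] [0.46  0.177 0.   ]
scene violet_jar 0.64 [336. 242.] [ 0.479 -0.116  0.   ]
scene blue_jar 0.72 [284. 273.] [0.511 0.063 0.   ]
top pink_jar_mouth 0.84 [228. 236.] [0.46  0.181 0.098]
top pink_jar_mouth 0.64 [289. 274.] [0.383 0.051 0.098]
top violet_jar_mouth 0.74 [373. 229.] [ 0.48  -0.122  0.098]
top blue_jar_mouth 0.79 [285. 215.] [0.507 0.063 0.098]
top signal_top 0.51 [460. 262.] [ 0.419 -0.315  0.052]
top pot 0.95 [473. 192.] [ 0.584 -0.361  0.   ]
top reagent 0.77 [160. 198.] [0.555 0.356 0.   ]
top pink_jar 0.85 [292. 280.] [0.375 0.05  0.   ]
top violet_jar 0.87 [371. 240.] [ 0.47  -0.126  0.   ]
top blue_jar 0.58 [285. 222.] [0.507 0.069 0.   ]
1.0 [ 3.05785666e+00  7.20484650e-01 -1.86667232e-05] 0.0187
[[ 0.895  0.446 -0.   ]
 [ 0.446 -0.895 -0.   ]
 [-0.     0.    -1.   ]]
```

View pics/scene0.png

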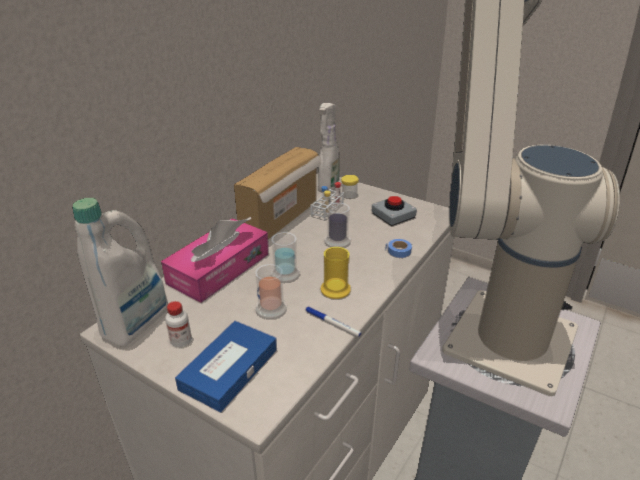

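View pics/top0.png

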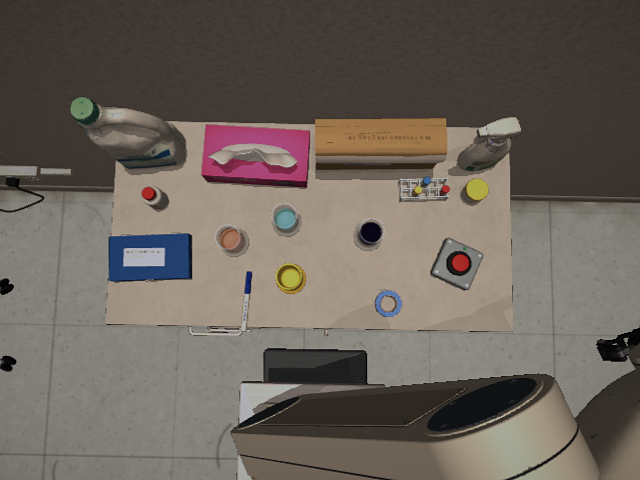

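The scene picture shows the pink jar at (269,270), the blue at (285,240), the violet at (338,207), the yellow look-alike at (337,255) and the button at (394,201). The top picture agrees: pink (230,239), blue (286,219), violet (371,232), button (460,262). I'll use pink at about (0.46, 0.18), violet (0.48, -0.122), blue (0.505, 0.064) and the button (0.424, -0.317). I'll approach the pink jar at the current height with the fingers shut.

```bash
python3 -m pendant '[[[0,0,0],[30,-36,0],0],[[0,0,0],[30,-36,0],0],[[0,0,0],[30,-36,0],0],[[0,0,0],[30,-36,0],0],[[0,0,0],[30,-36,0],0],[[0,0,0],[30,-36,0],0],[[0,0,0],[30,-36,0],0],[[0,0,0],[30,-36,0],0]]'
python3 -m pendant '[[[0,0,0],[30,-36,0],0],[[0,0,0],[30,-36,0],0],[[0,0,0],[30,-36,0],0],[[0,0,0],[30,-36,0],0],[[0,0,0],[30,-36,0],0],[[0,0,0],[0,0,0],0],[[0,0,0],[0,0,0],0]]'
python3 - <<'E'
from h import *
p,d=vision.grab_frame("wrist"); cv2.imwrite("pics/w1.png",p); look("wrist")
s=sensors.get_state(); print(s["ee_pos"]); Q=R.from_rotvec(s["orientation"]).as_matrix();print(Q.round(3), 1000*Q.T@(np.array([.46,.18,.13])-s["ee_pos"]))
E
```

```text
time_s: 1.8
ee_pos: [0.3654, -0.1927, 0.2316]
orientation: [3.057, 0.72, 0.001]
force: [0.9, 0.2, 0.9]
grip_width: 0.0001
grasp_force: 0.0
time_s: 2.5
ee_pos: [0.4191, 0.0347, 0.2314]
orientation: [3.056, 0.726, -0.0]
force: [-0.5, -0.8, -0.1]
grip_width: 0.0
grasp_force: 0.0
wrist pink_jar_mouth 0.95 [279. 266.] [0.376 0.052 0.098]
wrist pink_jar_mouth 0.81 [161.  94.] [0.457 0.182 0.098]
wrist violet_jar_mouth 0.63 [527. 247.] [ 0.48  -0.121  0.098]
wrist blue_jar_mouth 0.61 [338. 104.] [0.508 0.065 0.098]
wrist signal_top 0.61 [614. 359.] [ 0.419 -0.314  0.052]
wrist reagent 0.36 [202. 102.] [0.46  0.184 0.   ]
wrist pink_jar 0.7 [201. 104.] [0.457 0.185 0.   ]
wrist pink_jar 0.58 [292. 230.] [0.381 0.05  0.   ]
wrist violet_jar 0.92 [473. 222.] [ 0.476 -0.118  0.   ]
wrist blue_jar 0.77 [335. 111.] [0.509 0.064 0.   ]
wrist blue_jar 0.23 [614. 359.] [ 0.409 -0.374  0.   ]
[0.41909963 0.03309205 0.23136168]
[[ 0.895  0.445  0.   ]
 [ 0.445 -0.895  0.   ]
 [ 0.     0.    -1.   ]] [ 102.0333321  -113.32713938  101.36633947]
```

View pics/w1.png

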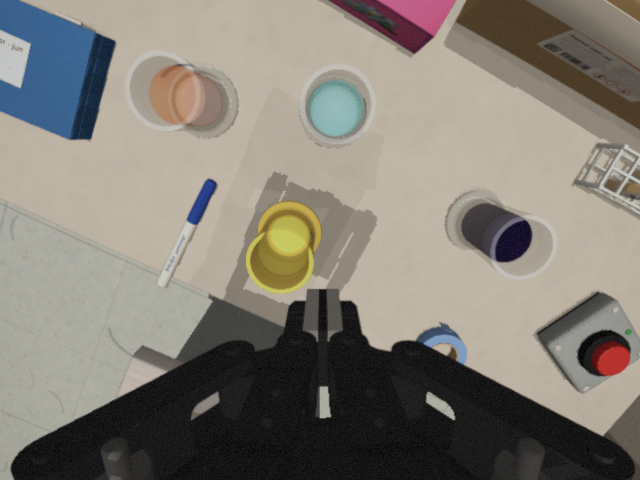

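The wrist picture shows the pink jar's mouth at (165,90), blue at (337,105), violet at (522,247) and yellow at (280,262). It confirms the positions, with the pink mouth at (0.458, 0.181). Next I move over it, descend to TCP z of about 0.13, and dwell.

```bash
python3 -m pendant '[[[0,0,0],[25,-29,0],0],[[0,0,0],[25,-29,0],0],[[0,0,0],[25,-29,0],0],[[0,0,0],[26,-28,0],0],[[0,0,0],[0,0,35],0],[[0,0,0],[0,0,35],0],[[0,0,0],[0,0,0],0],[[0,0,0],[0,0,0],0]]'
python3 - <<'E'
from h import *
vision.grab_frame("scene"); look("scene",["pink_jar_mouth"]); s=sensors.get_state(); print(s["ee_pos"])
E
```

```text
time_s: 3.8
ee_pos: [0.4579, 0.1814, 0.1614]
orientation: [3.058, 0.72, -0.003]
force: [0.7, 0.8, 0.8]
grip_width: -0.0001
grasp_force: 0.0
scene pink_jar_mouth 0.91 [268. 274.] [0.453 0.189 0.098]
scene pink_jar_mouth 0.71 [335. 254.] [0.377 0.057 0.098]
[0.45921305 0.18175305 0.16288096]
```

```bash
N='[[0,0,0],[0,0,0],0]'
python3 -m pendant '[[[0,0,0],[0,0,15],0],[[0,0,0],[0,0,15],0],[[0,0,0],[0,0,0],0],[[0,0,0],[0,0,0],0],[[0,0,0],[0,0,0],0],[[0,0,0],[0,0,0],0],[[0,0,0],[0,0,0],0],[[0,0,0],[0,0,0],0]]' | head -3
python3 -m pendant '[[[0,0,0],[0,0,0],0],[[0,0,0],[0,0,0],0],[[0,0,0],[0,0,0],0],[[0,0,0],[0,0,0],0],[[0,0,0],[0,0,0],0],[[0,0,0],[0,0,0],0],[[0,0,0],[0,0,0],0],[[0,0,0],[0,0,0],0]]' | head -3
python3 -m pendant '[[[0,0,0],[0,0,0],0],[[0,0,0],[0,0,0],0],[[0,0,0],[0,0,0],0],[[0,0,0],[0,0,0],0],[[0,0,0],[0,0,0],0],[[0,0,0],[0,0,0],0],[[0,0,0],[0,0,0],0],[[0,0,0],[0,0,0],0]]' | head -3
python3 -m pendant '[[[0,0,0],[0,0,-35],0],[[0,0,0],[0,0,-35],0],[[0,0,0],[0,0,-30],0],[[0,0,0],[0,0,0],0]]' | head -3
python3 -m pendant '[[[0,0,0],[-14,35,0],0],[[0,0,0],[-14,35,0],0],[[0,0,0],[-14,35,0],0],[[0,0,0],[-14,35,0],0],[[0,0,0],[-15,35,0],0],[[0,0,0],[-15,35,0],0],[[0,0,0],[-15,35,0],0],[[0,0,0],[-15,35,0],0]]' | head -3
python3 -m pendant '[[[0,0,0],[0,0,35],0],[[0,0,0],[0,0,35],0],[[0,0,0],[0,0,0],0],[[0,0,0],[0,0,0],0]]'
python3 - <<'E'
from h import *
p,d=vision.grab_frame("scene"); cv2.imwrite("pics/s2.png",cv2.resize(p[120:360,180:500],(800,600))); look("scene",["violet_jar_mouth","pink_jar_mouth"]);s=sensors.get_state(); print(s["ee_pos"])
E
```

```text
time_s: 4.7
ee_pos: [0.4582, 0.1817, 0.1316]
orientation: [-3.058, -0.72, -0.001]
time_s: 5.5
ee_pos: [0.4581, 0.1816, 0.1313]
orientation: [3.058, 0.72, -0.0]
time_s: 6.3
ee_pos: [0.4581, 0.1816, 0.1313]
orientation: [3.058, 0.72, -0.0]
time_s: 6.7
ee_pos: [0.4605, 0.1826, 0.2353]
orientation: [-3.057, -0.72, -0.012]
time_s: 7.5
ee_pos: [0.4788, -0.1222, 0.2306]
orientation: [-3.057, -0.72, 0.001]
time_s: 7.9
ee_pos: [0.4788, -0.1205, 0.1609]
orientation: [-3.057, -0.72, 0.003]
force: [0.6, -0.6, 0.3]
grip_width: -0.0005
grasp_force: 0.0
scene violet_jar_mouth 0.71 [338. 207.] [ 0.478 -0.122  0.098]
scene violet_jar_mouth 0.27 [351. 195.] [ 0.481 -0.192  0.098]
scene pink_jar_mouth 0.88 [269. 272.] [0.454 0.185 0.098]
scene pink_jar_mouth 0.76 [338. 254.] [0.373 0.052 0.098]
[ 0.48046633 -0.12068772  0.16282169]
```

View pics/s2.png

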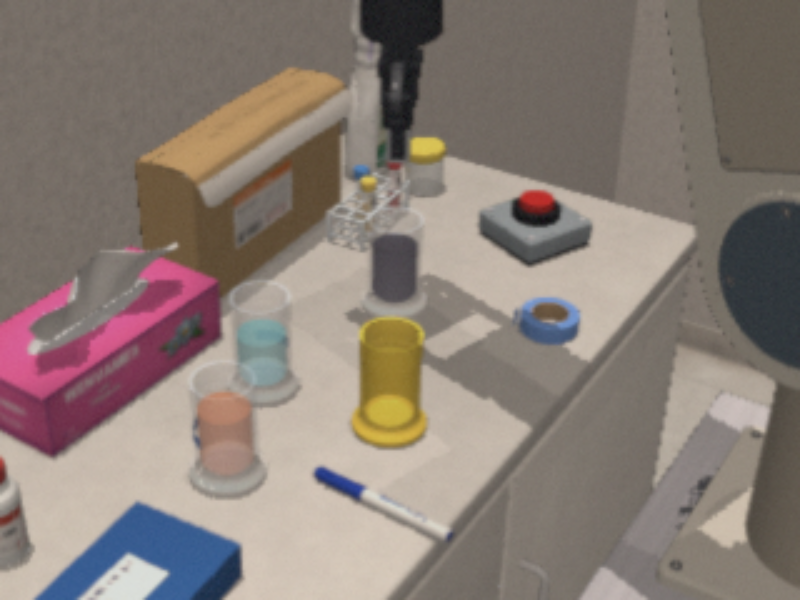

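The shut fingers stand right above the violet jar (crop at 398,150, rim at 398,225), and all three jars are upright. Next I descend, dwell, rise, and move part of the way to the button.

```bash
python3 -m pendant '[[[0,0,0],[0,0,15],0],[[0,0,0],[0,0,15],0],[[0,0,0],[0,0,0],0],[[0,0,0],[0,0,0],0],[[0,0,0],[0,0,0],0],[[0,0,0],[0,0,0],0],[[0,0,0],[0,0,0],0],[[0,0,0],[0,0,0],0]]' | head -2
python3 -m pendant '[[[0,0,0],[0,0,0],0],[[0,0,0],[0,0,0],0],[[0,0,0],[0,0,0],0],[[0,0,0],[0,0,0],0],[[0,0,0],[0,0,0],0],[[0,0,0],[0,0,0],0],[[0,0,0],[0,0,0],0],[[0,0,0],[0,0,0],0]]' | head -2
python3 -m pendant '[[[0,0,0],[0,0,0],0],[[0,0,0],[0,0,0],0],[[0,0,0],[0,0,0],0],[[0,0,0],[0,0,0],0],[[0,0,0],[0,0,0],0],[[0,0,0],[0,0,0],0],[[0,0,0],[0,0,0],0],[[0,0,0],[0,0,0],0]]' | head -2
python3 -m pendant '[[[0,0,0],[0,0,-30],0],[[0,0,0],[0,0,-30],0],[[0,0,0],[0,0,0],0],[[0,0,0],[-35,20,0],0],[[0,0,0],[-35,20,0],0],[[0,0,0],[-35,20,0],0],[[0,0,0],[-35,20,0],0],[[0,0,0],[0,0,0],0]]' | head -2
python3 -m pendant '[[[0,0,0],[-35,20,0],0],[[0,0,0],[0,20,0],0],[[0,0,0],[0,0,0],0],[[0,0,0],[0,0,0],0]]'
python3 - <<'E'
from h import *
p,d=vision.grab_frame("wrist"); cv2.imwrite("pics/w3.png",p); look("wrist",["signal_top"])
h=cv2.cvtColor(p,cv2.COLOR_BGR2HSV); m=(((h[...,0]<8)|(h[...,0]>172))&(h[...,1]>170)&(h[...,2]>90)).astype(np.uint8)
n,l,st,c=cv2.connectedComponentsWithStats(m)
for i in range(1,n):
    if st[i,4]>150: print(st[i],c[i],atz("wrist",c[i],.052).round(4))
s=sensors.get_state(); print(s["ee_pos"])
E
```

```text
time_s: 8.85
ee_pos: [0.4795, -0.1207, 0.1316]
time_s: 9.65
ee_pos: [0.4793, -0.1207, 0.1313]
time_s: 10.45
ee_pos: [0.4793, -0.1207, 0.1313]
time_s: 11.25
ee_pos: [0.3874, -0.2574, 0.1908]
time_s: 11.65
ee_pos: [0.3762, -0.3055, 0.1908]
orientation: [-3.057, -0.72, 0.001]
force: [-0.5, -0.3, -0.1]
grip_width: 0.0
grasp_force: 0.0
wrist signal_top 0.57 [358. 185.] [ 0.419 -0.313  0.052]
[334 161  48  48 821] [358.30694275 190.29963459] [ 0.4157 -0.3155  0.052 ]
[ 0.37609365 -0.30493547  0.19086829]
```

View pics/w3.png

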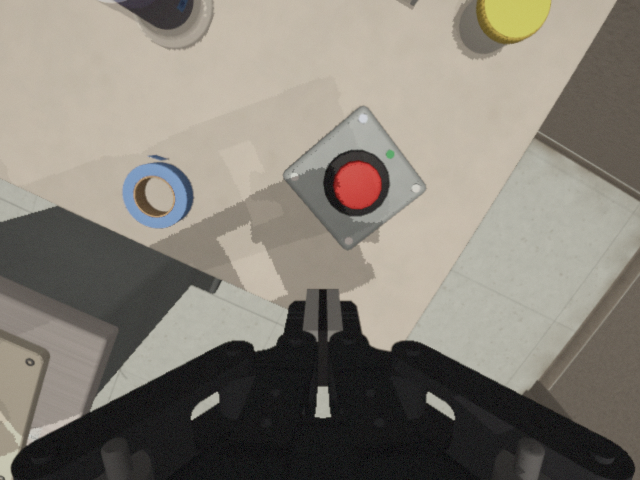

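The button top is at (358,185) in the wrist picture, which puts it at about (0.419, -0.3135). I move over it, go down to just above, then press.

```bash
python3 -m pendant '[[[0,0,0],[18,13,0],0],[[0,0,0],[17,13,0],0],[[0,0,0],[0,0,40],0],[[0,0,0],[0,0,40],0],[[0,0,0],[0,0,35],0],[[0,0,0],[0,0,15],0],[[0,0,0],[0,0,0],0],[[0,0,0],[0,0,0],0]]'
python3 -m pendant '[[[0,0,0],[0,0,5],0],[[0,0,0],[0,0,3],0],[[0,0,0],[0,0,2],0],[[0,0,0],[0,0,2],0],[[0,0,0],[0,0,0],0],[[0,0,0],[0,0,0],0]]'
```

```text
time_s: 12.55
ee_pos: [0.4195, -0.3132, 0.0615]
orientation: [-3.057, -0.722, 0.0]
force: [-0.4, -0.5, 0.6]
grip_width: -0.0001
grasp_force: 0.0
time_s: 13.15
ee_pos: [0.4195, -0.314, 0.0496]
orientation: [3.057, 0.72, 0.001]
force: [1.1, -0.3, 1.6]
grip_width: 0.0004
grasp_force: 1.1
```

```bash
python3 -m pendant '[[[0,0,0],[0,0,1],0],[[0,0,0],[0,0,1],0],[[0,0,0],[0,0,1],0],[[0,0,0],[0,0,1],0],[[0,0,0],[0,0,0],0],[[0,0,0],[0,0,0],0],[[0,0,0],[0,0,0],0]]'
```

```text
time_s: 13.85
ee_pos: [0.4195, -0.314, 0.0459]
orientation: [3.057, 0.72, 0.001]
force: [0.1, 1.1, 9.6]
grip_width: 0.0001
grasp_force: 5.1
```

The force jumped to 9.6 N at z = 0.0459, so the button is fully down (bottoming out takes about 4 N). I release and move clear.

```bash
python3 -m pendant '[[[0,0,0],[0,0,-20],0],[[0,0,0],[0,0,-40],0],[[0,0,0],[0,0,-45],0],[[0,0,0],[0,0,-45],0],[[0,0,0],[-35,0,0],0],[[0,0,0],[-20,0,0],0],[[0,0,0],[0,0,0],0],[[0,0,0],[0,0,0],0]]'
python3 - <<'E'
from h import *
vision.grab_frame("scene"); look("scene")
p,d=vision.grab_frame("wrist"); cv2.imwrite("pics/w4.png",p)
E
```

```text
time_s: 14.65
ee_pos: [0.3697, -0.3382, 0.195]
orientation: [-3.058, -0.718, 0.0]
force: [0.2, -0.0, -0.1]
grip_width: -0.0001
grasp_force: 0.0
scene pink_jar_mouth 0.56 [336. 253.] [0.379 0.051 0.098]
scene violet_jar_mouth 0.79 [338. 208.] [ 0.475 -0.118  0.098]
scene blue_jar_mouth 0.74 [288. 237.] [0.5   0.057 0.098]
scene signal_top 0.26 [271. 307.] [0.421 0.227 0.052]
scene pot 0.91 [347. 197.] [ 0.576 -0.338  0.   ]
scene pot 0.71 [335. 206.] [ 0.575 -0.271  0.   ]
scene reagent 0.94 [180. 341.] [0.548 0.361 0.   ]
scene pink_jar 0.87 [333. 291.] [0.379 0.059 0.   ]
scene pink_jar 0.83 [271. 309.] [0.457 0.182 0.   ]
scene violet_jar 0.68 [335. 242.] [ 0.479 -0.112  0.   ]
scene blue_jar 0.82 [284. 274.] [0.508 0.068 0.   ]
```

View pics/w4.png

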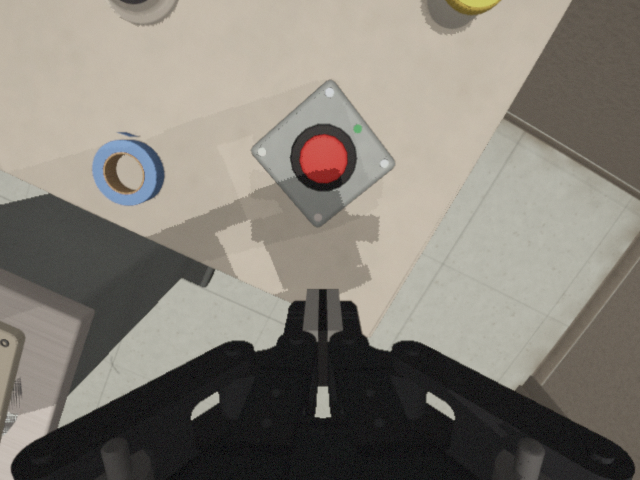

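The wrist picture shows the button free and looking back up at (323,157), with the fingers clear of it. The jars, the pot and the bottle are unmoved, so I hand the job in.

```bash
python3 -c "
from workcell import env; print(env.close_job())"
```

```text
the job is handed in; nothing more can be done
None
```

I pointed at the pink-orange jar and then the violet-grey jar for over two seconds each, pressed the red button fully and moved clear; nothing appeared shifted in the last pictures, and the job is handed in (no verdict was returned).

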